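# Set up the touch-up station: kit from the delivery tray into its fitted holder

## Task

The touch-up kit has come on the grey delivery tray: set the flux bottle, the swab jar, the eye loupe and the inspection stamp over into the row of sockets on the aluminium rail, each into the one made for it: bottle in the socket with the blue mouth, jar in the white, loupe in the yellow, stamp in the square red one. Each must stand upright, fully down on the floor of its socket, and be let go. Set them down, do not drop them or tip them over on the way, and leave the solder spool and the side cutters beside the work where they are.

Things in the scene. Friction and masses are not known exactly. Their poses are not given: they have to be found in the camera images.
- bottle: Flux bottle, loose, on the tray: clear round body 34 mm across and 60 mm tall (grip here), above it a narrow black dropper to 99 mm. About 55 g. Origin: centre of the underside, z up. The grey tray is fixed: floor 4 mm over the worktop, four bays in a row at 75 mm spacing between ridges and rims 8 mm high, end walls 14 mm, wire end handles 27 mm high.
- jar: Swab jar, loose, on the tray: clear round jar 49 mm across, wall 62 mm high (grip here), white swabs sticking up to 88 mm. About 60 g. Origin: centre of the underside, z up. Which thing stands in which bay varies; either of tray and rail may be the nearer row.
- loupe: Black eye loupe with a white band, loose, on the tray: round, 30 mm tall, 41 mm across at its wide lower end, narrower above. 40 g. Origin: centre of the underside (wide end), z up.
- stamp: Inspection stamp, loose, on the tray: red square foot 26 x 26 mm, 10 mm high, with a round brown wooden grip 18 mm across above it, 55 mm tall in all. 30 g. Origin: centre of the underside, x and y along the sides of the foot, z up.
- bottle_socket: Black round socket with a blue flared mouth for the flux bottle, fixed on the rail. Origin: centre of the underside of its square 72 mm foot, 8 mm over the worktop, z up. Cup floor 8 mm above the origin; bore 41 mm across for 14 mm, then the mouth flares to 51 mm at the rim, 32 mm above the origin.
- jar_socket: Black round socket with a white flared mouth for the swab jar, fixed on the rail. Origin: centre of the underside of its square 72 mm foot, 8 mm over the worktop, z up. Cup floor 8 mm above the origin; bore 55 mm across for 14 mm, then the mouth flares to 65 mm at the rim, 32 mm above the origin.
- loupe_socket: Black round socket with a yellow flared mouth for the loupe, on a pedestal, fixed on the rail. Origin: centre of the underside of its square 72 mm foot, 8 mm over the worktop, z up. Cup floor 46 mm above the origin; bore 47 mm across for 4 mm, then the mouth flares to 55 mm at the rim, 56 mm above the origin.
- stamp_socket: Black square socket with a red flared mouth for the stamp, on a pedestal, fixed on the rail. Origin: centre of the underside of its square 72 mm foot, 8 mm over the worktop; x, y along its sides, z up. Cup floor 30 mm above the origin; bore 34 x 34 mm for 6 mm, then flaring to 44 x 44 mm at the rim, 47 mm above the origin. The stamp's foot enters only turned square with it, any of the four ways.
- spool: Green and white solder spool, 55 mm across, 44 mm tall, a loose bystander to the right of the rows. Origin: centre of the underside. (The rail, an aluminium bar 78 x 324 mm and 8 mm high, end caps 12 mm, carries the sockets in a row at 75 mm spacing along their y axes, in varying order.)
- cutters: Blue-handled side cutters, 116 mm long, 10 mm high, lying loose on the worktop to the left of the rows; a bystander. Origin: centre of the underside. (The head of the bench's magnifier lamp hangs over the worktop at the rear left, behind and left of the far row: swing the arm in over the near edge of the worktop.)

How it is judged:
At the end, for the whole second after the job is handed in: Each of the four stands in its own socket: its underside's centre within 9 mm of the socket's axis, within 4 mm of the height of the socket's floor, upright within 0.12 rad, at rest (horizontal distance between bottle and bottle_socket below 0.009 m and z of bottle in the frame of bottle_socket between 0.004 and 0.012 m and angle between each of bottle, jar, loupe, stamp's own z axis and vertical below 0.12 rad and linear speed of each of bottle, jar, loupe, stamp below 0.02 m/s and horizontal distance between jar and jar_socket below 0.009 m and z of jar in the frame of jar_socket between 0.004 and 0.012 m and horizontal distance between loupe and loupe_socket below 0.009 m and z of loupe in the frame of loupe_socket between 0.042 and 0.05 m and horizontal distance between stamp and stamp_socket below 0.009 m and z of stamp in the frame of stamp_socket between 0.026 and 0.034 m); the robot touches nothing.
It fails at once if One of the four things of the kit is tipped over (by more than 0.7 rad) (angle between any of bottle, jar, loupe, stamp's own z axis and vertical above 0.7 rad).
It fails at once if One of the kit is dropped from more than about 20 mm (moving faster than 0.65 m/s out of the fingers) ((linear speed of bottle above 0.65 m/s and contact force between the fingers and bottle below 0.05 N) or (linear speed of jar above 0.65 m/s and contact force between the fingers and jar below 0.05 N) or (linear speed of loupe above 0.65 m/s and contact force between the fingers and loupe below 0.05 N) or (linear speed of stamp above 0.65 m/s and contact force between the fingers and stamp below 0.05 N)).
It fails at once if The solder spool is shifted by more than 20 mm (distance of spool from where it was at the start of the episode above 0.02 m).
It fails at once if The side cutters are shifted by more than 20 mm (distance of cutters from where it was at the start of the episode above 0.02 m).
It also fails if it takes over 106 s, if anything falls off the work surface, if the arm or the gripper's body presses on something with over 40 N, if the wrist force passes 120 N, or if a joint passes its speed limit or range.

## Robot

A 6-joint arm with a two-finger parallel gripper is mounted at the origin on a cart in front of the work surface, level with it; the furniture and walls round the work are solid. World frame = base frame: x ahead of the robot, y to its left, z up, the work surface at z = 0. Lengths are in m, angles in rad, forces in N, time in s.
With the tool pointing down it reaches from about 0.25 to 0.725 m from the base axis. Payload 9.7 kg.
Tool frame: the origin (TCP) lies on the centre line of the jaws, within the pads' length; the fingertips stand manip.finger_overhang ahead of it and the grasp point (between the pads) lies 11 mm behind it (manip.finger_overhang is the distance from the TCP to the fingertips, in m); z points along the fingers, y is the line along which they close (so a half turn about z gives the same grasp; the last joint's range is limited). The gripper opens to 85 mm and grips with 20 to 120 N. Pads are 22 mm wide; open, the fingers measure 114 mm over their backs; the gripper's body (76 mm by 85 mm) begins 54 mm behind the grasp point. The pads swing forward as they close: fully open they stand 13 mm farther back than shut.
Start: joints at [1.232, 0.087, 0.176, 1.66, 0, 1.571], TCP at [0.183, 0.519, 0.239] pointing down, gripper open.
Joint ranges: [-3.13, 3.13], [-0.85, 1.81], [-1.15, 1.24], [-2.2, 2.28], [-1.44, 1.52], [-3.14, 3.14]. Speed limits (rad/s): [2.22, 2.22, 2.57, 3.14, 3.14, 3.14].

## Interface

Orientations are given as a unit quaternion [x, y, z, w].
In Python, from bench import telemetry, snapshot, get_calibration, job, manip gives the robot as it stands.
- The arm moves only by the tool play_rows, never from a script. Its argument "targets" is a list of rows, each a list of 3 entries, a list of its own where there are three numbers: the finger opening in cm, from 0 to 8.54, then the shift along the tool's x, y, z in cm, then the turn, a rotation vector about the tool's x, y, z in units of 8 degrees (1.0 is 8 degrees). A call has 1 to 20 rows; each row shifts and turns the commanded pose from where the row before left it, along the tool's axes as they then stand; what a row does not reach is not made up. A row lasts 1/10 s, in which the tool goes at most 50 mm and 8.59 degrees, less where a joint would pass 70% of its speed; a pose out of reach is approached as far as the arm can. A call is refused whole if a number of a shift passes 5 or a number of a turn 1, either way. A call with a gripper value outside its range is refused whole. The fingers move at their own pace and stop on an object; the grip force is fixed at half the most. Time passes only in rows, so rows that do not move let the fingers close. It gives the time, the measured TCP pose, the force, the opening and the grip force at its end, in the units of the state.
- telemetry.get_state(): the state, without advancing time (a new reading comes with each control period).
- snapshot(name): name is "scene" or "top" or "wrist"; returns the picture (400x640x3 uint8, red, green, blue); there is no depth.
- get_calibration(name): a dict with "mtx" (3x3 intrinsics, pixels), "xyz" and "rotation" of the camera in the world. Camera axes: x right, y down, z forward; pixel columns grow to the right and rows downward; lengths in m; the calibration is good to about 2 mm. A picture is of the moment at which its call begins: read the wrist's pose just before it. get_calibration takes no time and is no camera call; for the wrist camera it gives the pose at the moment of the call.
- job.job_done(): hands the job in; it is judged then, once.
The state is a dict: "time": time; "joints": joint angles; "dq": joint speeds; "tau": joint torques, N m; "position": TCP position; "eef_rot": TCP orientation; "wrist_force": force on the tool from outside, world axes, zero at the start; "moment": the same for the moment, N m; "gripper_width": finger opening in m; "gripper_force": force on a finger pad.
Only numpy, scipy, OpenCV 4.12 (cv2) and the standard library are available. Lean on these libraries where they do the work, as an engineer would, in place of code of your own. Each camera call takes 0.05 s, during which the arm holds its last target. There are 200 camera calls.

## Working session

There is one attempt and no reset: what is moved stays moved. The work goes in short steps, Python scripts to look and compute and a tool call to move; the robot and the scene stay as the last step left them, time stands still between calls to the robot, and variables do not carry over. Pictures are saved under pics/ and viewed, at most 14 in all, crops included, and the job is handed in when it is done.

Besides the shell and the picture viewer there is one more tool, called by a JSON object that holds its "fn" and its "kwargs". play_rows: Moves the arm, as the interface text tells. Its arguments: {"type":"object","properties":{"targets":{"type":"array","items":{"type":"array"}}},"required":["targets"]}

```bash
mkdir -p pics; python3 - <<'E'
from bench import telemetry, snapshot, get_calibration, job, manip
import cv2,numpy as np
print(telemetry.get_state()); print(manip.finger_overhang)
for n in ("top","scene"):
    im=snapshot(n); cv2.imwrite(f"pics/{n}0.png",im[:,:,::-1]); c=get_calibration(n); print(n,c)
print(get_calibration("wrist"))
E
```

```text
{'time': 0.0, 'joints': array([ 1.23197300e+00,  8.74120077e-02,  1.75099657e-01,  1.65981138e+00,
       -1.41548376e-05,  1.57081423e+00]), 'dq': array([-0.00166428,  0.00062436, -0.00148134,  0.00182367, -0.00038523,
       -0.00096501]), 'tau': array([ 3.31284355e-03, -5.20388532e+01,  4.64803791e+01,  1.64631981e-02,
        7.87276804e-05, -2.84655670e-05]), 'position': array([0.18273193, 0.51850386, 0.23859181]), 'eef_rot': array([ 1.68611244e-01,  9.85682407e-01, -6.55395622e-04, -1.04919977e-04]), 'wrist_force': array([-0.03816478,  0.26082921, -0.13277358]), 'moment': array([-0.00085762,  0.01728676, -0.03165166]), 'gripper_force': 0.0, 'gripper_width': 0.08569612158283088}
0.008
top {'mtx': array([[363.01621985,   0.        , 316.39150812],
       [  0.        , 363.01621985, 203.40389379],
       [  0.        ,   0.        ,   1.        ]]), 'xyz': array([ 0.42662273, -0.05455745,  1.10140383]), 'rotation': array([ 0.71163057, -0.70035325,  0.03283708, -0.04482166])}
scene {'mtx': array([[481.7078549 ,   0.        , 314.5613361 ],
       [  0.        , 481.7078549 , 209.46502175],
       [  0.        ,   0.        ,   1.        ]]), 'xyz': array([-0.21331071, -0.71466171,  0.65606096]), 'rotation': array([ 0.79764663, -0.35141379,  0.20959206, -0.44310199])}
{'mtx': array([[329.2800558 ,   0.        , 319.57377487],
       [  0.        , 329.2800558 , 200.08468434],
       [  0.        ,   0.        ,   1.        ]]), 'xyz': array([0.1107583 , 0.54575055, 0.37424406]), 'rotation': array([0.80626402, 0.57149991, 0.08736445, 0.12527424])}
```

```bash
python3 - <<'E'
import cv2
a=cv2.imread("pics/top0.png"); cv2.imwrite("pics/t1.png",cv2.resize(a[60:300,160:480],None,fx=2.5,fy=2.5,interpolation=2))
E
```

```text
(no output)
```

View pics/top0.png

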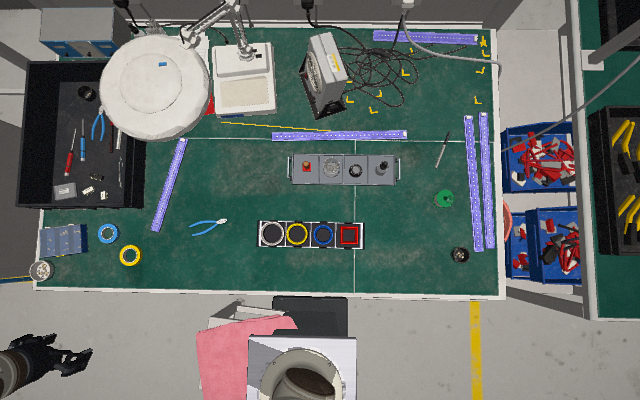

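View pics/scene0.png

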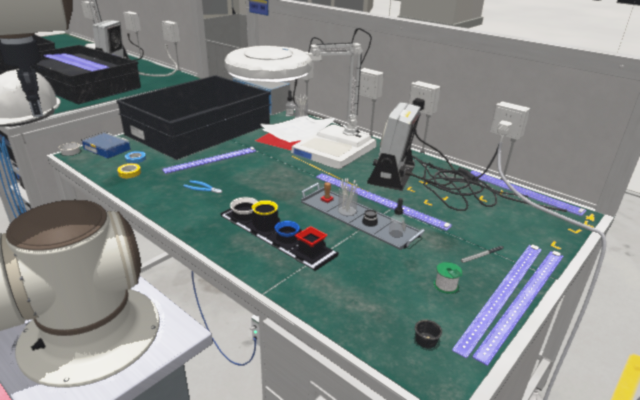

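View pics/t1.png

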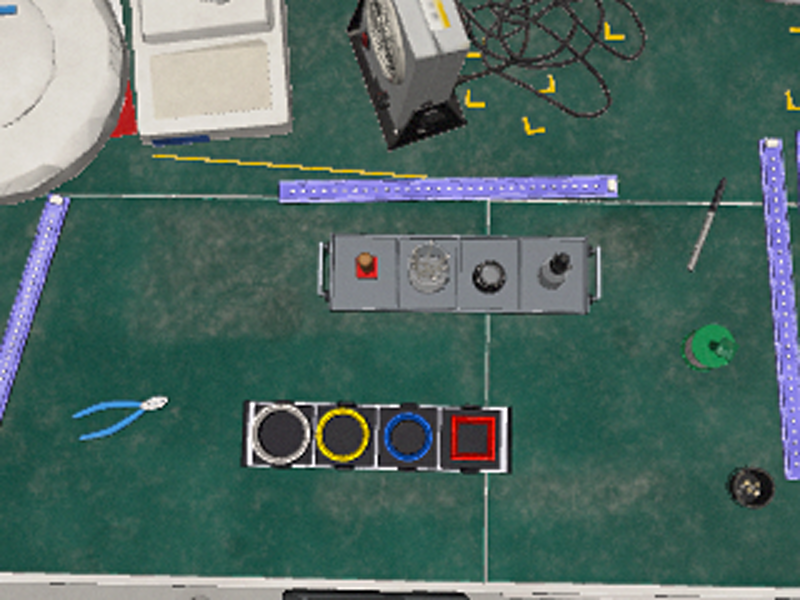

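The top view shows the rail as the near row, left to right white jar, yellow loupe, blue bottle and red stamp, with rims at crop pixels (281,435), (343,435), (408,437) and (473,438). The tray is the far row, left to right stamp (366,270), jar (429,268), loupe (488,276) and bottle (~550,276). The spool is at the right and the cutters are at the left.

```bash
cat > h.py <<'E'
import numpy as np,cv2
from scipy.spatial.transform import Rotation as R
from bench import telemetry, snapshot, get_calibration, job, manip
def w(c,u,v,z):
    d=R.from_quat(c["rotation"]).as_matrix()@np.linalg.inv(c["mtx"])@[u,v,1]
    return c["xyz"]+d*(z-c["xyz"][2])/d[2]
def wrist(name):
    c=get_calibration("wrist"); im=snapshot("wrist"); cv2.imwrite(f"pics/{name}.png",im[:,:,::-1])
    np.save(f"pics/{name}.npy",c,allow_pickle=True); return c
def go(x,y,tcpz):  # tool shift in cm from present pose to world point
    s=telemetry.get_state(); r=R.from_quat(s["eef_rot"]); return r.inv().apply(np.array([x,y,tcpz])-s["position"])*100
E
python3 - <<'E'
from h import *
c=get_calibration("top")
for n,u,v,z in [("jarS",281,435,.04),("loupeS",343,435,.064),("botS",408,437,.04),("stampS",473,438,.055),("railL",247,435,.012),("railR",509,440,.012),
 ("stampfoot",367,270,.014),("jar rim",429,268,.066),("loupetop",488,276,.034),("bottip",561,261,.103),("botbase",547,278,.03),("trayL",330,272,.01),("trayR",588,276,.01),("spool",710,345,.044)]:
    print(n,w(c,160+u/2.5,60+v/2.5,z).round(4)[:2])
E
```

```text
jarS [0.4518 0.0914]
loupeS [0.4524 0.0173]
botS [ 0.4519 -0.0569]
stampS [ 0.4516 -0.1315]
railL [0.4518 0.1361]
railR [ 0.451  -0.1776]
stampfoot [ 0.6546 -0.004 ]
jar rim [ 0.647  -0.0783]
loupetop [ 0.645  -0.1496]
bottip [ 0.6491 -0.2247]
botbase [ 0.6444 -0.2204]
trayL [0.6523 0.0414]
trayR [ 0.6516 -0.2733]
spool [ 0.5646 -0.4079]
```

{"fn": "play_rows", "kwargs": {"targets": [[8.5, [0, 0, 0], [0, 0, 0.2]]]}}

```text
time: 0.2
position: [0.1827, 0.5186, 0.2388]
eef_rot: [0.183, 0.983, -0.0, -0.0]
wrist_force: [0.0, 0.5, 0.6]
gripper_width: 0.0848
gripper_force: 0.0
```

{"fn": "play_rows", "kwargs": {"targets": [[8.5, [0, 0, 0], [0, 0, 1]], [8.5, [0, 0, 0], [0, 0, 1]], [8.5, [0, 0, 0], [0, 0, 1]], [8.5, [0, 0, 0], [0, 0, 1]], [8.5, [0, 0, 0], [0, 0, 1]], [8.5, [0, 0, 0], [0, 0, 1]], [8.5, [0, 0, 0], [0, 0, 1]], [8.5, [0, 0, 0], [0, 0, 1]], [8.5, [0, 0, 0], [0, 0, 0.61]]]}}

```text
time: 1.1
position: [0.1828, 0.5187, 0.2391]
eef_rot: [0.709, 0.705, -0.0, 0.0]
wrist_force: [-0.6, -0.3, -0.0]
gripper_width: 0.085
gripper_force: 0.0
```

{"fn": "play_rows", "kwargs": {"targets": [[8.5, [-4.06, 2.3, -0.4], [0, 0, 0]], [8.5, [-4.06, 2.3, -0.4], [0, 0, 0]], [8.5, [-4.06, 2.3, -0.4], [0, 0, 0]], [8.5, [-4.06, 2.3, -0.4], [0, 0, 0]], [8.5, [-4.06, 2.3, -0.4], [0, 0, 0]], [8.5, [-4.06, 2.3, -0.4], [0, 0, 0]], [8.5, [-4.06, 2.3, -0.4], [0, 0, 0]], [8.5, [-4.06, 2.3, -0.4], [0, 0, 0]], [8.5, [-4.06, 2.3, -0.4], [0, 0, 0]], [8.5, [-4.06, 2.3, -0.4], [0, 0, 0]], [8.5, [-4.06, 2.3, -0.4], [0, 0, 0]], [8.5, [-4.06, 2.3, -0.4], [0, 0, 0]], [8.5, [-4.06, 2.3, -0.4], [0, 0, 0]], [8.5, [-4.06, 2.3, -0.4], [0, 0, 0]], [8.5, [-4.06, 2.3, -0.4], [0, 0, 0]], [8.5, [-4.06, 2.3, -0.4], [0, 0, 0]], [5.5, [0, 0, 0], [0, 0, 0]], [5.5, [0, 0, 0], [0, 0, 0]], [5.5, [0, 0, 0], [0, 0, 0]]]}}

```text
time: 3.0
position: [0.5517, -0.1295, 0.3034]
eef_rot: [0.706, 0.708, 0.0, -0.0]
wrist_force: [0.1, 0.7, 0.4]
gripper_width: 0.0549
gripper_force: 0.0
```

```bash
python3 - <<'E'
from h import *
print(telemetry.get_state()["joints"],wrist("w1"))
E
```

```text
[-2.30630103e-01  1.64668103e-01  3.88309091e-01  1.79461155e+00
  1.95736860e-04  1.33840593e+00] {'mtx': array([[329.2800558 ,   0.        , 319.57377487],
       [  0.        , 329.2800558 , 200.08468434],
       [  0.        ,   0.        ,   1.        ]]), 'xyz': array([ 0.55215106, -0.05106618,  0.43898602]), 'rotation': array([9.88247078e-01, 1.27514406e-03, 2.92638902e-04, 1.52859416e-01])}
```

View pics/w1.png

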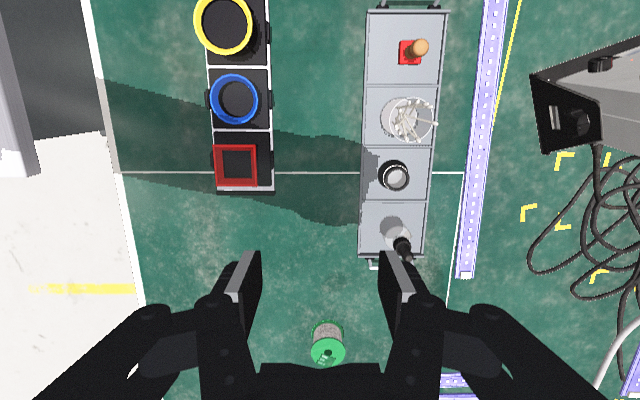

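```bash
python3 - <<'E'
from h import *
a=cv2.imread("pics/w1.png"); cv2.imwrite("pics/w1c.png",cv2.resize(a[0:260,180:480],None,fx=2.3,fy=2.3,interpolation=2))
E
```

```text
(no output)
```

View pics/w1c.png

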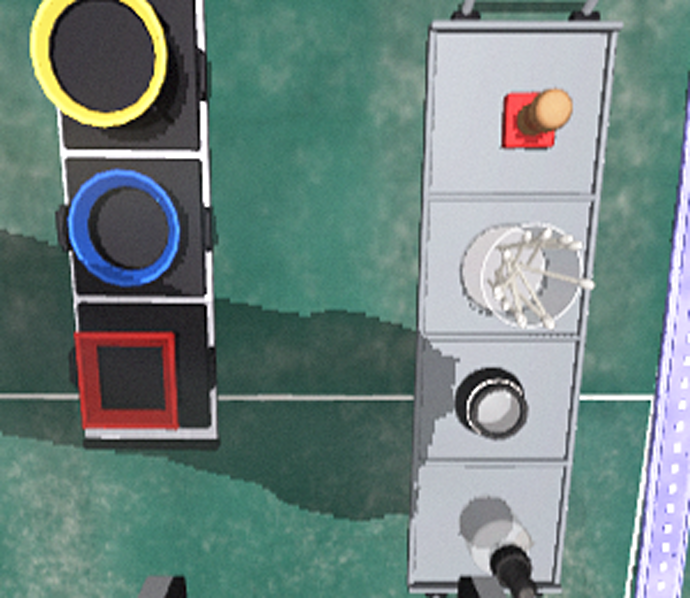

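The wrist view shows the sockets yellow (99,57), blue (124,228) and red (127,380) in crop pixels. On the tray are the stamp foot (529,121), jar rim (534,276), loupe (493,404) and bottle base (487,523). The stamp sits almost square.

```bash
python3 - <<'E'
from h import *
c=np.load("pics/w1.npy",allow_pickle=True).item()
for n,u,v,z in [("loupeS",99,57,.064),("botS",124,228,.04),("stampS",127,380,.055),("stampfoot",529,121,.014),("stamptop",551,108,.059),("jarrim",534,276,.066),("jarbase",503,268,.004),("loupetop",496,405,.034),("loupebase",491,402,.01),("botbase",487,523,.004),("bottop",502,545,.064),
 ("a",503,146,.014),("b",553,149,.014),("c",505,93,.014)]:
    print(n,w(c,180+u/2.3,v/2.3,z).round(4)[:2])
E
```

```text
loupeS [0.4534 0.0178]
botS [ 0.453  -0.0551]
stampS [ 0.4526 -0.1297]
stampfoot [ 0.6593 -0.0021]
stamptop [ 0.6576 -0.0017]
jarrim [ 0.6545 -0.0763]
jarbase [ 0.6538 -0.0762]
loupetop [ 0.6484 -0.1474]
loupebase [ 0.6511 -0.1514]
botbase [ 0.6554 -0.2294]
bottop [ 0.6501 -0.2176]
a [ 0.6468 -0.014 ]
b [ 0.673  -0.0154]
c [0.646 0.011]
```

{"fn": "play_rows", "kwargs": {"targets": [[6, [-2.3, 2.45, 2.5], [0, 0, 0]], [6, [-2.3, 2.45, 2.5], [0, 0, 0]], [6, [-2.3, 2.45, 2.5], [0, 0, 0]], [6, [-2.3, 2.45, 2.5], [0, 0, 0]], [6, [0, 0, 3], [0, 0, 0]], [6, [0, 0, 3], [0, 0, 0]], [6, [0, 0, 0], [0, 0, 0]]]}}

```text
time: 3.75
position: [0.6484, -0.2202, 0.139]
eef_rot: [0.706, 0.708, -0.001, -0.003]
wrist_force: [1.1, 1.2, -0.5]
gripper_width: 0.0602
gripper_force: 0.0
```

```bash
python3 - <<'E'
from h import *
wrist("w2"); print(go(.65,-.222,.042))
E
```

```text
[-0.1644699   0.11494706 10.02413072]
```

View pics/w2.png

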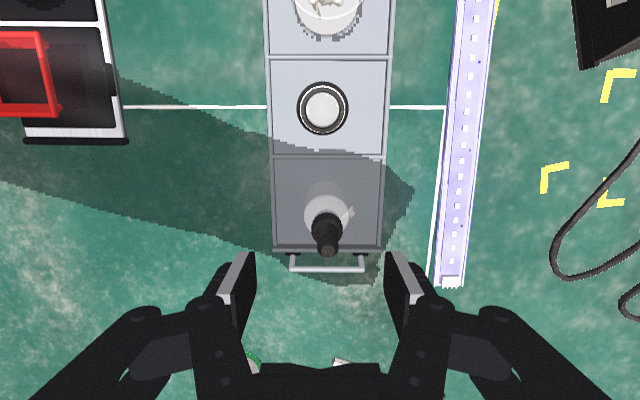

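The bottle lies centred between the jaws in x. Its dropper tip is at (327,248), its body top about (326,215), and the loupe is at (322,108).

```bash
python3 - <<'E'
from h import *
c=np.load("pics/w2.npy",allow_pickle=True).item()
for n,u,v,z in [("tip",327,250,.103),("bodytop",326,214,.064),("base",326,200,.004),("loupetop",322,109,.034)]: print(n,w(c,u,v,z).round(4)[:2])
E
```

```text
tip [ 0.6532 -0.226 ]
bodytop [ 0.653  -0.2182]
base [ 0.6539 -0.2271]
loupetop [ 0.6499 -0.1504]
```

{"fn": "play_rows", "kwargs": {"targets": [[6, [-0.4, 0.3, 0], [0, 0, 0]], [6, [0, 0, 2.5], [0, 0, 0]], [6, [0, 0, 2.5], [0, 0, 0]], [6, [0, 0, 2.5], [0, 0, 0]], [6, [0, 0, 2], [0, 0, 0]], [6, [0, 0, 0.3], [0, 0, 0]], [6, [0, 0, 0], [0, 0, 0]], [2, [0, 0, 0], [0, 0, 0]], [2, [0, 0, 0], [0, 0, 0]], [2, [0, 0, 0], [0, 0, 0]], [2, [0, 0, 0], [0, 0, 0]], [2, [0, 0, 0], [0, 0, 0]], [2, [0, 0, 0], [0, 0, 0]]]}}

```text
time: 5.1
position: [0.6541, -0.2264, 0.0478]
eef_rot: [0.706, 0.708, 0.001, 0.001]
wrist_force: [-1.5, 0.5, 7.0]
gripper_width: 0.03
gripper_force: 58.8
```

```bash
python3 - <<'E'
from h import *
wrist("w3"); s=telemetry.get_state(); print(s["position"],s["wrist_force"],s["gripper_width"])
E
```

```text
[ 0.65410071 -0.22636611  0.04784697] [-0.66812995  0.64028264  5.83269993] 0.030186549113605656
```

View pics/w3.png

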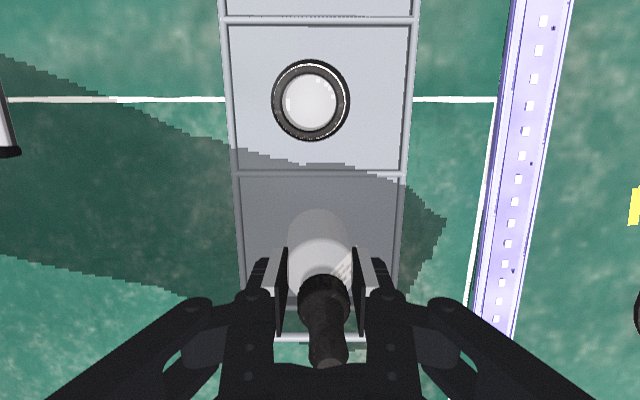

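```bash
python3 - <<'E'
from h import *
c=np.load("pics/w3.npy",allow_pickle=True).item()
for n,u,v,z in [("tip",328,358,.103),("collar",324,298,.072),("base",319,240,.004),("loupetop",310,101,.034)]: print(n,w(c,u,v,z).round(4)[:2])
K=c["mtx"];Rm=R.from_quat(c["rotation"]).as_matrix()
for p in [(.654,-.2264,.064),(.654,-.2264,.103),(.654,-.2264,.004),(.654,-.2264,.04)]:
    q=K@(Rm.T@(np.array(p)-c["xyz"])); print(q[:2]/q[2])
E
```

```text
tip [ 0.6572 -0.2234]
collar [ 0.6565 -0.2235]
base [ 0.6546 -0.2297]
loupetop [ 0.6505 -0.1501]
[317.77091448 292.83653596]
[317.53090844 365.98446896]
[317.96128245 234.81706774]
[317.86334378 264.66636162]
```

{"fn": "play_rows", "kwargs": {"targets": [[2, [0, 0, -1], [0, 0, 0]], [2, [0, 0, -2], [0, 0, 0]], [2, [0, 0, -4], [0, 0, 0]], [2, [0, 0, -4], [0, 0, 0]], [2, [0, 0, -3], [0, 0, 0]], [2, [1.5, -1.6, 0], [0, 0, 0]], [2, [2.8, -3.3, 0], [0, 0, 0]], [2, [2.8, -3.3, 0], [0, 0, 0]], [2, [2.8, -3.3, 0], [0, 0, 0]], [2, [2.8, -3.3, 0], [0, 0, 0]], [2, [2.8, -3.3, 0], [0, 0, 0]], [2, [1.5, -1.7, 0], [0, 0, 0]], [2, [0, 0, 0], [0, 0, 0]], [2, [0, 0, 0], [0, 0, 0]]]}}

```text
time: 6.55
position: [0.4552, -0.0563, 0.1866]
eef_rot: [0.706, 0.708, 0.001, 0.001]
wrist_force: [0.6, 0.7, -1.0]
gripper_width: 0.0302
gripper_force: 59.6
```

```bash
python3 - <<'E'
from h import *
wrist("w4"); s=telemetry.get_state(); print(s["position"],s["wrist_force"],s["gripper_width"],go(.4525,-.056,.06))
E
```

```text
[ 0.45551348 -0.05660633  0.18618081] [ 0.1223533   0.25138979 -0.90254788] 0.030121049806576275 [ 0.06599091 -0.32288283 12.61752166]
```

View pics/w4.png

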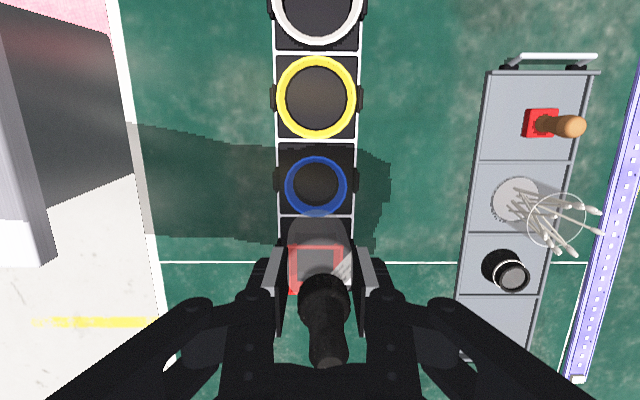

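The bottle hangs upright in the jaws. The blue rim is at (316,185), yellow at (316,97) and white at about (318,3).

```bash
python3 - <<'E'
from h import *
c=np.load("pics/w4.npy",allow_pickle=True).item()
for n,u,v,z in [("blue",316,185,.04),("yel",316.5,97,.064),("white",318,3,.04),("stampfoot",541,122,.014)]: print(n,w(c,u,v,z).round(4)[:2])
E
```

```text
blue [ 0.4532 -0.0534]
yel [0.4537 0.0212]
white [0.4547 0.0888]
stampfoot [ 6.588e-01 -1.000e-04]
```

{"fn": "play_rows", "kwargs": {"targets": [[2, [0.1, -0.25, 2], [0, 0, 0]], [2, [0, 0, 3], [0, 0, 0]], [2, [0, 0, 3], [0, 0, 0]], [2, [0, 0, 2], [0, 0, 0]], [2, [0, 0, 1.5], [0, 0, 0]], [2, [0, 0, 0.5], [0, 0, 0]], [2, [0, 0, 0.3], [0, 0, 0]], [2, [0, 0, 0], [0, 0, 0]]]}}

```text
time: 7.4
position: [0.4528, -0.0555, 0.0628]
eef_rot: [0.707, 0.708, 0.0, 0.0]
wrist_force: [-0.2, 0.8, -0.3]
gripper_width: 0.0298
gripper_force: 59.6
```

{"fn": "play_rows", "kwargs": {"targets": [[2, [0, 0, 0.15], [0, 0, 0]], [2, [0, 0, 0.15], [0, 0, 0]], [2, [0, 0, 0], [0, 0, 0]]]}}

```text
time: 7.7
position: [0.4528, -0.0554, 0.0599]
eef_rot: [0.706, 0.708, 0.0, 0.001]
wrist_force: [0.1, 0.1, 1.1]
gripper_width: 0.03
gripper_force: 59.8
```

{"fn": "play_rows", "kwargs": {"targets": [[2, [0, 0, 0.1], [0, 0, 0]], [4, [0, 0, 0], [0, 0, 0]], [5.5, [0, 0, 0], [0, 0, 0]], [6, [0, 0, 0], [0, 0, 0]], [6, [0, 0, 0], [0, 0, 0]], [6, [0, 0, -2], [0, 0, 0]], [6, [0, 0, -4], [0, 0, 0]], [6, [0, 0, -5], [0, 0, 0]], [6, [0, 0, -3], [0, 0, 0]], [8, [0, 0, 0], [0, 0, 0]], [8, [0, 0, 0], [0, 0, 0]]]}}

```text
time: 8.8
position: [0.4527, -0.0554, 0.1986]
eef_rot: [0.706, 0.708, 0.0, 0.0]
wrist_force: [-0.0, 0.8, -1.2]
gripper_width: 0.0799
gripper_force: 0.0
```

```bash
python3 - <<'E'
from h import *
wrist("w5"); print(go(.655,-.002,.05))
E
```

```text
[ 5.29510262 20.2998358  14.74427129]
```

View pics/w5.png

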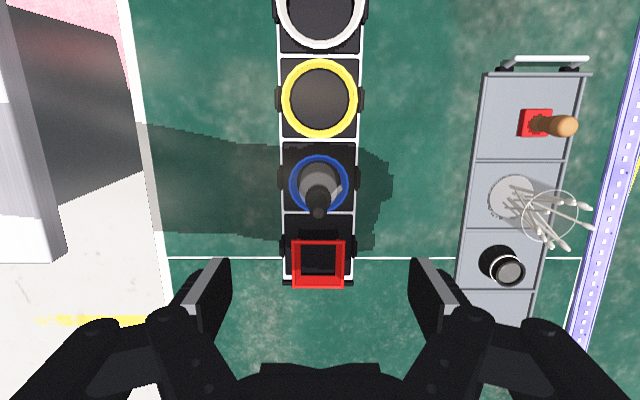

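The bottle stands centred in the blue socket at (318,190). The red mouth is at (318,264) and square.

{"fn": "play_rows", "kwargs": {"targets": [[5, [0.6, 2.45, 0], [0, 0, 0]], [5, [1, 4, 0], [0, 0, 0]], [5, [1, 4, 0], [0, 0, 0]], [5, [1, 4, 0], [0, 0, 0]], [5, [1, 4, 0], [0, 0, 0]], [5, [0.7, 2, 0], [0, 0, 0]], [5, [0, 0, 3], [0, 0, 0]], [5, [0, 0, 4], [0, 0, 0]], [5, [0, 0, 4], [0, 0, 0]], [5, [0, 0, 3], [0, 0, 0]], [5, [0, 0, 1.8], [0, 0, 0]], [5, [0, 0, 0.3], [0, 0, 0]], [5, [0, 0, 0], [0, 0, 0]]]}}

```text
time: 10.15
position: [0.6559, -0.002, 0.0361]
eef_rot: [0.706, 0.708, -0.001, -0.001]
wrist_force: [1.0, -0.4, 0.8]
gripper_width: 0.0502
gripper_force: 0.0
```

{"fn": "play_rows", "kwargs": {"targets": [[1, [0, 0, 0], [0, 0, 0]], [1, [0, 0, 0], [0, 0, 0]], [1, [0, 0, 0], [0, 0, 0]], [1, [0, 0, 0], [0, 0, 0]], [1, [0, 0, 0], [0, 0, 0]], [1, [0, 0, 0], [0, 0, 0]]]}}

```text
time: 10.75
position: [0.6576, -0.002, 0.0387]
eef_rot: [0.706, 0.708, 0.001, 0.001]
wrist_force: [1.7, 0.5, 6.4]
gripper_width: 0.0165
gripper_force: 58.8
```

{"fn": "play_rows", "kwargs": {"targets": [[1, [0, 0, -1], [0, 0, 0]], [1, [0, 0, -3], [0, 0, 0]], [1, [0, 0, -4], [0, 0, 0]], [1, [0, 0, -4], [0, 0, 0]], [1, [0, 0, -3], [0, 0, 0]], [1, [-1.4, -2.2, 0], [0, 0, 0]], [1, [-2.5, -4, 0], [0, 0, 0]], [1, [-2.5, -4, 0], [0, 0, 0]], [1, [-2.5, -4, 0], [0, 0, 0]], [1, [-2.5, -4, 0], [0, 0, 0]], [1, [-1.4, -2.1, 0], [0, 0, 0]], [1, [0, 0, 0], [0, 0, 0]], [1, [0, 0, 0], [0, 0, 0]]]}}

```text
time: 12.05
position: [0.454, -0.1306, 0.188]
eef_rot: [0.707, 0.707, 0.0, 0.0]
wrist_force: [1.1, -0.8, -0.1]
gripper_width: 0.016
gripper_force: 58.8
```

```bash
python3 - <<'E'
from h import *
wrist("w6"); print(telemetry.get_state()["position"],go(.453,-.130,.0727))
E
```

```text
[ 0.45441489 -0.13023121  0.18772002] [ 0.0232665  -0.1499104  11.50189549]
```

View pics/w6.png

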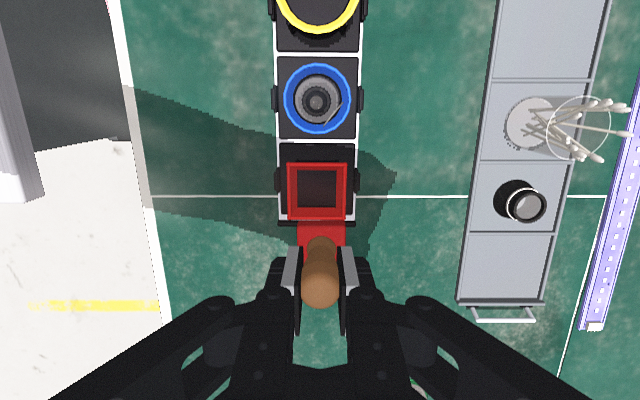

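The stamp hangs square and upright at (321,260), and its red mouth is at (318,190) without rotation. I'll lower it.

{"fn": "play_rows", "kwargs": {"targets": [[1, [0, -0.1, 2], [0, 0, 0]], [1, [0, 0, 3], [0, 0, 0]], [1, [0, 0, 3], [0, 0, 0]], [1, [0, 0, 2], [0, 0, 0]], [1, [0, 0, 1], [0, 0, 0]], [1, [0, 0, 0.3], [0, 0, 0]], [1, [0, 0, 0.2], [0, 0, 0]], [1, [0, 0, 0], [0, 0, 0]], [1, [0, 0, 0], [0, 0, 0]]]}}

```text
time: 13.0
position: [0.4536, -0.1305, 0.0732]
eef_rot: [0.706, 0.708, 0.0, 0.001]
wrist_force: [0.5, 1.3, -0.9]
gripper_width: 0.0159
gripper_force: 58.8
```

{"fn": "play_rows", "kwargs": {"targets": [[1, [0, 0, 0.1], [0, 0, 0]], [3, [0, 0, 0], [0, 0, 0]], [4, [0, 0, 0], [0, 0, 0]], [4, [0, 0, 0], [0, 0, 0]], [4, [0, 0, -2], [0, 0, 0]], [4, [0, 0, -4], [0, 0, 0]], [4, [0, 0, -4.8], [0, 0, 0]], [7.5, [0, 0, -2], [0, 0, 0]], [7.5, [0.55, 2, 0], [0, 0, 0]], [7.5, [1.1, 4, 0], [0, 0, 0]], [7.5, [1.1, 4, 0], [0, 0, 0]], [7.5, [1.1, 4, 0], [0, 0, 0]], [7.5, [1.1, 4, 0], [0, 0, 0]], [7.5, [0.4, 1.9, 0], [0, 0, 0]], [7.5, [0, 0, 0], [0, 0, 0]]]}}

```text
time: 14.5
position: [0.6536, -0.0756, 0.1973]
eef_rot: [0.706, 0.708, -0.001, -0.001]
wrist_force: [0.3, 0.2, -0.3]
gripper_width: 0.0752
gripper_force: 0.0
```

```bash
python3 - <<'E'
from h import *
wrist("w7"); print(telemetry.get_state()["position"])
E
```

```text
[ 0.65240758 -0.07608144  0.19791547]
```

View pics/w7.png

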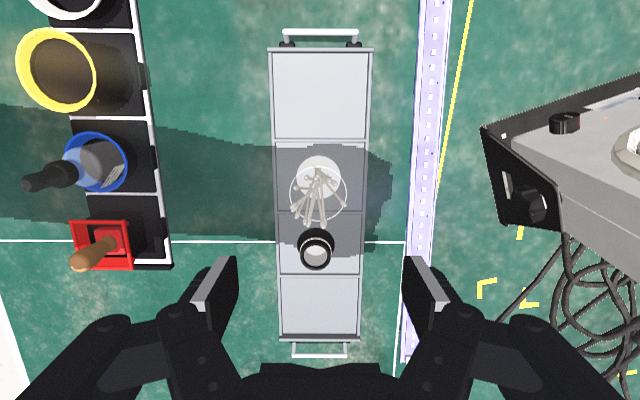

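The stamp is seated in the red socket at (105,240). The jar is in line with the jaws, with its rim at (318,193).

{"fn": "play_rows", "kwargs": {"targets": [[7.5, [-0.1, 0, 3], [0, 0, 0]], [7.5, [0, 0, 4], [0, 0, 0]], [7.5, [0, 0, 4], [0, 0, 0]], [7.5, [0, 0, 3], [0, 0, 0]], [7.5, [0, 0, 1.3], [0, 0, 0]], [7.5, [0, 0, 0.3], [0, 0, 0]], [7.5, [0, 0, 0], [0, 0, 0]], [3.5, [0, 0, 0], [0, 0, 0]], [3.5, [0, 0, 0], [0, 0, 0]], [3.5, [0, 0, 0], [0, 0, 0]], [3.5, [0, 0, 0], [0, 0, 0]], [3.5, [0, 0, 0], [0, 0, 0]], [3.5, [0, 0, 0], [0, 0, 0]]]}}

```text
time: 15.85
position: [0.6531, -0.0777, 0.0455]
eef_rot: [0.706, 0.708, 0.001, 0.001]
wrist_force: [-1.3, -0.1, 5.8]
gripper_width: 0.0474
gripper_force: 62.3
```

{"fn": "play_rows", "kwargs": {"targets": [[3.5, [0, 0, -1], [0, 0, 0]], [3.5, [0, 0, -2], [0, 0, 0]], [3.5, [0, 0, -4], [0, 0, 0]], [3.5, [0, 0, -4], [0, 0, 0]], [3.5, [0, 0, -3], [0, 0, 0]], [3.5, [1.5, -1.7, 0], [0, 0, 0]], [3.5, [2.8, -3.3, 0], [0, 0, 0]], [3.5, [2.8, -3.3, 0], [0, 0, 0]], [3.5, [2.8, -3.3, 0], [0, 0, 0]], [3.5, [2.8, -3.3, 0], [0, 0, 0]], [3.5, [2.8, -3.3, 0], [0, 0, 0]], [3.5, [1.5, -1.7, 0], [0, 0, 0]], [3.5, [0, 0, 0], [0, 0, 0]], [3.5, [0, 0, 0], [0, 0, 0]]]}}

```text
time: 17.25
position: [0.4528, 0.0924, 0.1843]
eef_rot: [0.706, 0.708, 0.001, 0.001]
wrist_force: [0.1, -1.8, -0.3]
gripper_width: 0.0471
gripper_force: 61.9
```

```bash
python3 - <<'E'
from h import *
wrist("w8"); print(telemetry.get_state()["position"],go(.453,.092,.0575))
E
```

```text
[0.45309371 0.0919995  0.18400608] [-3.29756584e-04 -2.51646219e-02  1.26505865e+01]
```

View pics/w8.png

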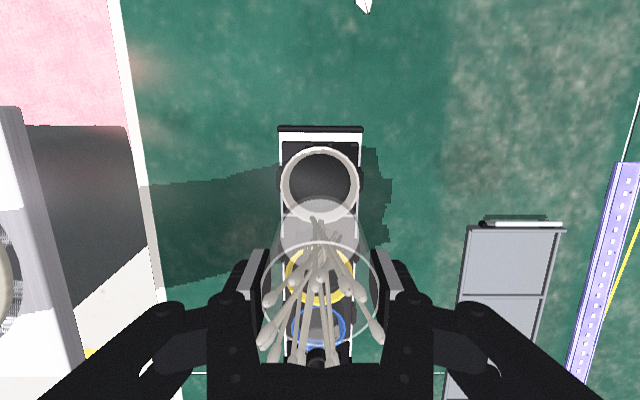

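The jar is held upright with its rim at about (321,291). The white mouth is at (320,186).

```bash
python3 - <<'E'
from h import *
c=np.load("pics/w8.npy",allow_pickle=True).item()
print(w(c,320,186,.04),w(c,321,291,.2045))
E
```

```text
[0.45418622 0.09508201 0.04      ] [0.45402689 0.09578258 0.2045    ]
```

{"fn": "play_rows", "kwargs": {"targets": [[3.5, [0, 0, 2], [0, 0, 0]], [3.5, [0, 0, 3], [0, 0, 0]], [3.5, [0, 0, 3], [0, 0, 0]]]}}

```text
time: 17.6
position: [0.4536, 0.0914, 0.1026]
eef_rot: [0.707, 0.707, 0.0, 0.0]
wrist_force: [0.5, -0.8, -0.9]
gripper_width: 0.047
gripper_force: 61.9
```

{"fn": "play_rows", "kwargs": {"targets": [[3.5, [0, 0, 2], [0, 0, 0]], [3.5, [0, 0, 1.4], [0, 0, 0]], [3.5, [0, 0, 0.6], [0, 0, 0]], [3.5, [0, 0, 0.4], [0, 0, 0]], [3.5, [0, 0, 0], [0, 0, 0]], [3.5, [0, 0, 0], [0, 0, 0]]]}}

```text
time: 18.2
position: [0.4532, 0.0922, 0.0602]
eef_rot: [0.706, 0.708, 0.001, 0.0]
wrist_force: [0.8, 0.2, -0.1]
gripper_width: 0.0468
gripper_force: 61.9
```

{"fn": "play_rows", "kwargs": {"targets": [[3.5, [0, 0, 0.25], [0, 0, 0]], [3.5, [0, 0, 0], [0, 0, 0]], [5.5, [0, 0, 0], [0, 0, 0]], [6.5, [0, 0, 0], [0, 0, 0]], [7, [0, 0, 0], [0, 0, 0]], [7, [0, 0, -2], [0, 0, 0]], [7, [0, 0, -4], [0, 0, 0]], [7, [0, 0, -5], [0, 0, 0]], [6, [0, 0, -3.2], [0, 0, 0]], [6, [-2.2, 1.7, 0], [0, 0, 0]], [6, [-3.6, 3, 0], [0, 0, 0]], [6, [-3.6, 3, 0], [0, 0, 0]], [6, [-3.6, 3, 0], [0, 0, 0]], [6, [-3.6, 3, 0], [0, 0, 0]], [6, [-3.6, 3, 0], [0, 0, 0]], [6, [-3.6, 3, 0], [0, 0, 0]], [6, [0, 0, 5], [0, 0, 0]], [6, [0, 0, 0], [0, 0, 0]]]}}

```text
time: 20.0
position: [0.6475, -0.146, 0.1401]
eef_rot: [0.707, 0.707, -0.003, -0.005]
wrist_force: [-0.6, -0.3, -1.3]
gripper_width: 0.06
gripper_force: 0.0
```

```bash
python3 - <<'E'
from h import *
wrist("w9"); print(telemetry.get_state()["position"],go(.65,-.15,.018))
E
```

```text
[ 0.64794399 -0.1454354   0.144368  ] [-0.48215379  0.31258524 12.63365199]
```

View pics/w9.png

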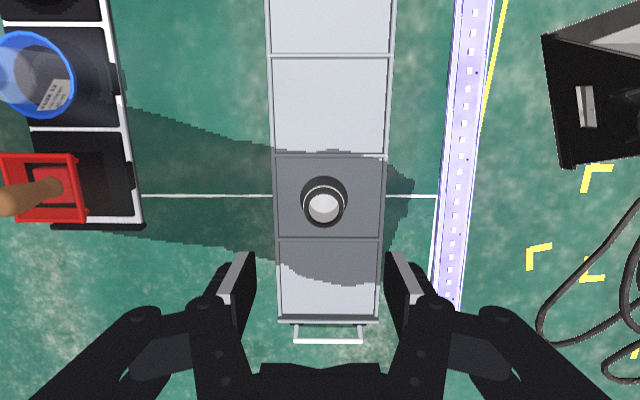

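The loupe is at (323,203), between the jaws and a little to their right. The pose was still settling, so I'll settle and then compute.

{"fn": "play_rows", "kwargs": {"targets": [[6, [0, 0, 0], [0, 0, 0]], [6, [0, 0, 0], [0, 0, 0]]]}}

```text
time: 20.25
position: [0.6507, -0.145, 0.1522]
eef_rot: [0.706, 0.708, 0.001, 0.002]
wrist_force: [-0.1, -0.5, 0.1]
gripper_width: 0.0598
gripper_force: 0.0
```

```bash
python3 - <<'E'
from h import *
c=np.load("pics/w9.npy",allow_pickle=True).item()
p=w(c,323,207,.034); q=w(c,324,200,.008); print(p,q)
print(go(p[0],-.150,.018))
E
```

```text
[ 0.64961835 -0.14955216  0.034     ] [ 0.65042503 -0.1520204   0.008     ]
[-0.48904091 -0.16248466 13.41937492]
```

{"fn": "play_rows", "kwargs": {"targets": [[6, [-0.5, 0, 2], [0, 0, 0]], [6, [0, 0, 4], [0, 0, 0]], [6, [0, 0, 4], [0, 0, 0]], [6, [0, 0, 2], [0, 0, 0]], [6, [0, 0, 1], [0, 0, 0]], [6, [0, 0, 0.3], [0, 0, 0]], [6, [0, 0, 0], [0, 0, 0]], [6, [0, 0, 0], [0, 0, 0]]]}}

```text
time: 21.05
position: [0.6511, -0.1506, 0.018]
eef_rot: [0.706, 0.708, 0.001, 0.001]
wrist_force: [-0.0, 0.4, 0.3]
gripper_width: 0.0601
gripper_force: 0.0
```

{"fn": "play_rows", "kwargs": {"targets": [[3, [0, 0, 0], [0, 0, 0]], [3, [0, 0, 0], [0, 0, 0]], [3, [0, 0, 0], [0, 0, 0]], [3, [0, 0, 0], [0, 0, 0]], [3, [0, 0, 0], [0, 0, 0]], [3, [0, 0, 0], [0, 0, 0]]]}}

```text
time: 21.65
position: [0.6509, -0.1507, 0.0175]
eef_rot: [0.706, 0.708, 0.001, 0.001]
wrist_force: [-0.3, 1.0, 7.0]
gripper_width: 0.0344
gripper_force: 58.8
```

{"fn": "play_rows", "kwargs": {"targets": [[3, [0, 0, -0.5], [0, 0, 0]], [3, [0, 0, -1], [0, 0, 0]], [3, [0, 0, -1], [0, 0, 0]], [3, [0, 0, 0], [0, 0, 0]], [3, [0, 0, 0], [0, 0, 0]]]}}

```text
time: 22.15
position: [0.6503, -0.1506, 0.0413]
eef_rot: [0.706, 0.708, 0.0, 0.0]
wrist_force: [0.6, -0.2, 0.4]
gripper_width: 0.0346
gripper_force: 58.8
```

```bash
python3 - <<'E'
from h import *
wrist("w10"); a=cv2.imread("pics/w10.png"); t=snapshot("scene")[:,:,::-1]
b=np.hstack([a[150:350,200:440],np.zeros((200,5,3),np.uint8),t[170:270,330:450].repeat(2,0).repeat(2,1)]); cv2.imwrite("pics/v13.png",cv2.resize(b,None,fx=1.6,fy=1.6))
E
```

```text
(no output)
```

View pics/v13.png

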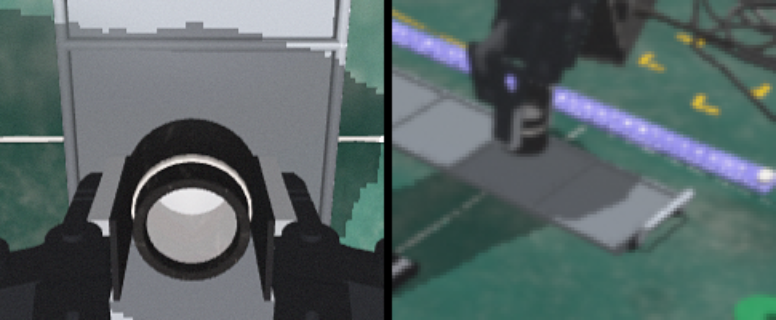

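The loupe is held upright and clear of the tray. I'll carry it over the yellow socket.

{"fn": "play_rows", "kwargs": {"targets": [[3, [0, 0, -3], [0, 0, 0]], [3, [0, 0, -4], [0, 0, 0]], [3, [0, 0, -4], [0, 0, 0]], [3, [0, 0, -2], [0, 0, 0]], [3, [1.5, -1.6, 0], [0, 0, 0]], [3, [2.8, -3.3, 0], [0, 0, 0]], [3, [2.8, -3.3, 0], [0, 0, 0]], [3, [2.8, -3.3, 0], [0, 0, 0]], [3, [2.8, -3.3, 0], [0, 0, 0]], [3, [2.8, -3.3, 0], [0, 0, 0]], [3, [1.4, -1.6, 0], [0, 0, 0]], [3, [0, 0, 0], [0, 0, 0]], [3, [0, 0, 0], [0, 0, 0]], [3, [0, 0, 0], [0, 0, 0]]]}}

```text
time: 23.65
position: [0.4532, 0.0178, 0.1706]
eef_rot: [0.707, 0.708, -0.0, 0.0]
wrist_force: [-0.5, -0.1, -0.7]
gripper_width: 0.0342
gripper_force: 59.0
```

{"fn": "play_rows", "kwargs": {"targets": [[3, [0.1, 0, 3], [0, 0, 0]], [3, [0, 0, 3], [0, 0, 0]], [3, [0, 0, 2], [0, 0, 0]], [3, [0, 0, 1], [0, 0, 0]], [3, [0, 0, 0.5], [0, 0, 0]], [3, [0, 0, 0.3], [0, 0, 0]], [3, [0, 0, 0], [0, 0, 0]], [3, [0, 0, 0], [0, 0, 0]]]}}

```text
time: 24.45
position: [0.4533, 0.0191, 0.0736]
eef_rot: [0.706, 0.708, 0.0, 0.0]
wrist_force: [0.5, -0.4, 0.2]
gripper_width: 0.0346
gripper_force: 59.0
```

{"fn": "play_rows", "kwargs": {"targets": [[3, [0, 0, 0.2], [0, 0, 0]], [3, [0, 0, 0], [0, 0, 0]]]}}

```text
time: 24.65
position: [0.4529, 0.0192, 0.071]
eef_rot: [0.706, 0.708, 0.0, 0.0]
wrist_force: [-0.2, 0.6, 0.2]
gripper_width: 0.0342
gripper_force: 59.0
```

{"fn": "play_rows", "kwargs": {"targets": [[3, [0, 0, 0.2], [0, 0, 0]], [3, [0, 0, 0.15], [0, 0, 0]], [3, [0, 0, 0], [0, 0, 0]]]}}

```text
time: 24.95
position: [0.4528, 0.0192, 0.0676]
eef_rot: [0.706, 0.708, 0.0, 0.0]
wrist_force: [-1.6, -0.7, 3.4]
gripper_width: 0.0343
gripper_force: 61.3
```

Contact with the floor. I'll release and rise.

{"fn": "play_rows", "kwargs": {"targets": [[4, [0, 0, 0], [0, 0, 0]], [5, [0, 0, 0], [0, 0, 0]], [6, [0, 0, 0], [0, 0, 0]], [6, [0, 0, 0], [0, 0, 0]], [6, [0, 0, -2], [0, 0, 0]], [6, [0, 0, -4], [0, 0, 0]], [6, [0, 0, -5], [0, 0, 0]], [6, [0, 0, -3], [0, 0, 0]], [6, [-3, 0, 0], [0, 0, 0]], [6, [-4, 0, -1], [0, 0, 0]], [6, [-3, 0, -1], [0, 0, 0]], [6, [0, 0, 0], [0, 0, 0]], [6, [0, 0, 0], [0, 0, 0]]]}}

```text
time: 26.25
position: [0.4529, -0.0812, 0.2268]
eef_rot: [0.707, 0.707, -0.0, -0.0]
wrist_force: [0.0, -0.2, 0.4]
gripper_width: 0.0601
gripper_force: 0.0
```

```bash
python3 - <<'E'
from h import *
wrist("w11")
E
```

```text
(no output)
```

View pics/w11.png

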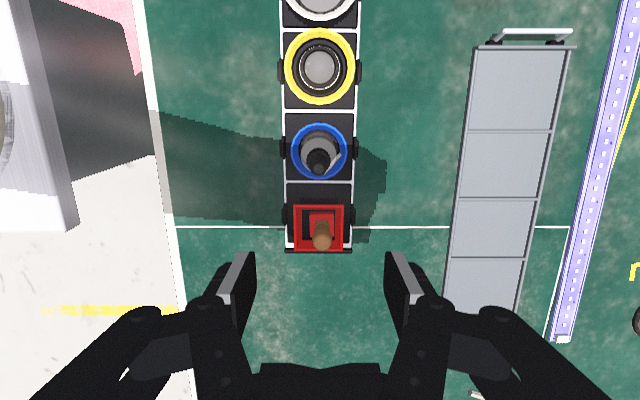

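The loupe is seated in yellow (320,68), the bottle in blue (320,152) and the stamp in red (322,225). The jar is in white at the top edge of the picture, mostly cut off. It was set down with its underside at socket-floor height. The tray is empty and the gripper is clear.

```bash
python3 - <<'E'
from h import *
print(job.job_done())
E
```

```text
the job is handed in; nothing more can be done
None
```

I handed the job in at about 26 s with all four pieces set into their own sockets. The last picture shows the bottle, loupe and stamp seated. The jar was mostly out of view, so it rests on the measured set-down height. I never checked the spool and cutters with a final look. I also viewed 15 pictures, one over the limit of 14.

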